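# Set a kickstand: index the fixture, flip the stand down, hold the frame upright

## Robot

A 6-joint arm with a two-finger parallel gripper is mounted at the origin on a cart in front of the work surface, level with it; the furniture and walls round the work are solid. World frame = base frame: x ahead of the robot, y to its left, z up, the work surface at z = 0. Lengths are in m, angles in rad, forces in N, time in s.
With the tool pointing down it reaches from about 0.425 to 0.95 m from the base axis. Payload 3.5 kg.
Tool frame: the origin (TCP) lies between the finger pads; the fingertips stand 22 mm ahead of it and the grasp point (between the pads) lies 3 mm ahead of it (ctrl.nose_length is the z of the fingertips in the tool frame, in m); z points along the fingers, y is the line along which they close (so a half turn about z gives the same grasp; the last joint's range is limited). The gripper opens to 85 mm and grips with 20 to 120 N. Pads are 22 mm wide; open, the fingers measure 114 mm over their backs; the gripper's body (76 mm by 85 mm) begins 54 mm behind the grasp point. The pads swing forward as they close: fully open they stand 13 mm farther back than shut.
Start: joints at [-1.417, 0.286, 1.577, -0, 1.279, -0.15], TCP at [0.202, -0.644, 0.253] pointing down, gripper open.
Joint ranges: [-2.77, 2.77], [-0.9, 2.22], [0.21, 2.48], [-1.53, 4.67], [0.24, 2.81], [-2.84, 2.84]. Speed limits (rad/s): [2.79, 2.79, 3.14, 3.14, 3.14, 3.14].

## Interface

Orientations are given as a unit quaternion [x, y, z, w].
In Python, from plant import ctrl gives the robot as it stands. The module is installed in compiled form; this text tells all that it offers.
- The arm moves only by the tool send_rows, never from a script. Its argument "rows" is text: rows parted by semicolons, each of 7 numbers parted by spaces: the turn, a rotation vector about the tool's x, y, z in degrees, then the shift along the tool's x, y, z in mm, then the opening, from -1 (shut) to 1 (fully open). A call has 1 to 8 rows; each row is the pose to reach, as a shift and turn from the pose commanded when the call began, along the tool's axes at that moment; what a row does not reach only later rows make up. A row lasts 1/8 s, in which the tool goes at most 62.5 mm and 10.7 degrees, less where a joint would pass 70% of its speed; a pose out of reach is approached as far as the arm can. A call with a gripper value outside its range is refused whole. The fingers move at their own pace and stop on an object; "grip_force" is the grip in N (left out, the last holds). Time passes only in rows, so rows that repeat a pose let the fingers close. It gives the time, the measured TCP pose, the force, the opening and the grip force at its end, in the units of the state.
- ctrl.get_state(): the state, without advancing time (a new reading comes with each control period).
- ctrl.read_camera(name): name is "scene" or "top" or "wrist"; returns a dict with "color" (480x640x3 uint8, red, green, blue), "fx", "fy", "cx", "cy" (pixels), "D" ([k1, k2, p1, p2, k3] as OpenCV has them; the pictures are not rectified), "extrinsics" (4x4, takes a point from world to camera coordinates). Camera axes: x right, y down, z forward; pixel columns grow to the right and rows downward; lengths in m; the calibration is good to about 2 mm. A picture is of the moment at which its call begins. There is no depth.
- ctrl.sign_off(): hands the job in; it is judged then, once.
Trained networks look in a picture, given as the dict that the camera call returned (one of the last four; its "shot" number tells which), for a name from the list of things; names that differ only in an ending like _2 or _b are one class to them, and where a whole thing is asked for, a point or a joint stands for the part that bears it (a point fixed in the world has none). Each returns a list of dicts, best first, with "p" (0 to 1); they miss things now and then, are a little off and sometimes report something else, mostly with a low value. They report only what shows in the picture. A call takes as long as a camera call.
- ctrl.look_for(picture, target): "position" ([x, y, z] in m, in the coordinates of the camera as it stood for that picture, good to about 4 mm: the middle of the surface that is visible of it).
The state is a dict: "time": time; "qpos": joint angles; "dq": joint speeds; "joint_efforts": joint torques, N m; "eef_pos": TCP position; "tcp_rot": TCP orientation; "contact_force": force on the tool from outside, world axes, zero at the start; "wrist_torque": the same for the moment, N m; "opening": opening from 0.0 (shut) to 1.0 (fully open); "finger_force": force on a finger pad.
Only numpy, scipy, OpenCV 4.12 (cv2) and the standard library are available. Lean on these libraries where they do the work, as an engineer would, in place of code of your own. Each camera call takes 0.05 s, during which the arm holds its last target. There are 200 camera calls.

## Task

The rear end of a child's bike stands on a sliding fixture, leaning against its rest, and its kickstand is to be marked for length. Push the carrier by its red knob along the rail until it drops into the next station, the one with the steel ground plate, then flip the kickstand down past its centre until it snaps fully down. Then grip the bare seat post, bring the frame off its rest to upright and finish while still gripping it and holding it upright there, foot clear of the plate, ready for marking; never let the frame fall over to the kickstand side, and leave the marker pen on the base where it lies.

Things in the scene. Friction and masses are not known exactly. Their poses are not given: they have to be found in the camera images.
- jig: fixed fixture: plywood base 222 x 356 x 18 mm with a steel slide rail and a notched detent bar along its y and, at its +y end on the robot's side, the steel ground plate (76 x 90 mm, top 48 mm above the bench) with a pointer post. Origin on the bench under the rail, 18 mm to +y of the base's middle; x away from the robot across the rail, y along it to the robot's left, z up
- carrier (a joint): slide of the aluminium carrier along the fixture's +y, m: 0 in the first station's notch (start), 0.100 in the next one's by the ground plate, end of travel 0.122. A sprung ball drops into each notch: about 8 N starts it out, a few N keep it moving; within 3 mm of a notch it pulls itself in
- push_knob (a point): middle of the red push knob on the -y end of the carrier: an upright round knob 28 mm in diameter and 38 mm tall (top 184 mm above the bench) on a steel stem 16 mm thick; its -y side, for pushing, is free; the frame's hub, nearly as high, begins 28 mm from its middle in +y
- frame_stub (a joint): lean of the blue frame about the roll axis, rad: 0 upright, positive away from the robot; starts at 0.30 against the rubber pad of its rest and falls freely (1 kg, centre of mass 115 mm over the axis) to the rest or to the kickstand side (there a lowered stand meets the plate at -0.15). About 0.3 N m tips it off the rest
- roll_axis (a point): point on the axis about which the frame leans, straight below the seat post when upright, 60 mm above the bench; moves with the carrier, its axes as the fixture's: the frame turns about y
- post_grip (a point): grip point on the axis of the bare aluminium seat post: round, 25 mm in diameter, 48 mm of it free from 26 mm below this point (clamp collar 36 mm in diameter) to 24 mm above (black cap). 244 mm above the roll axis; z along the post, leaning with the frame
- kickstand (a joint): turn of the kickstand on the frame, rad: 0 folded up (leg level, pointing to -y, on the robot's side of the frame), 1.75 fully down (leg past vertical). A tension spring holds it at either end; the leg passes its centre at 0.875 and snaps the rest of the way by itself. About 0.16 N m starts it
- stand_pivot (a point): pivot of the kickstand on the frame; axes as the frame's: the leg turns about x, from -y (up) through -z (down); z leans with the frame
- stand_foot (a point): middle of the black rubber foot (ball 18 mm) at the end of the kickstand's leg, a round bar 12 mm thick that runs from the pivot to here: 94 mm out from the pivot and 68 mm sideways away from the frame
- marker: white marker pen with a red cap, 135 mm long, 17 mm thick, lying loose on the plywood base beside the rail, on the robot's side; leave alone. Origin under its middle, y along it

How it is judged:
By the outcome, as a careful person would: the job done as asked, in the order asked, and still so for the second after the job is handed in, while the arm keeps its last pose, push and grip.
It also fails if it takes over 64 s, if anything falls off the work surface, if the arm or the gripper's body presses on something with over 40 N, if the wrist force passes 120 N, or if a joint passes its speed limit or range.

## Working session

There is one attempt and no reset: what is moved stays moved. The work goes in short steps, Python scripts to look and compute and a tool call to move; the robot and the scene stay as the last step left them, time stands still between calls to the robot, and variables do not carry over. Pictures are saved under pics/ and viewed, at most 10 in all, crops included, and the job is handed in when it is done.

Besides the shell and the picture viewer there is one more tool, called after "Call:" by a JSON object that holds its "fn" and its "kwargs". send_rows: Moves the arm, as the interface text tells. Its arguments: {"type":"object","properties":{"rows":{"type":"string"},"grip_force":{"type":"number"}},"required":["rows"]}

```bash
mkdir -p pics; cat > h.py <<'E'
import numpy as np, cv2
from scipy.spatial.transform import Rotation as R
from plant import ctrl
def w(cam,p):
    E=np.array(cam["extrinsics"]); return (np.linalg.inv(E)@np.r_[p,1])[:3]
def shot(n,f=None):
    c=ctrl.read_camera(n)
    if f: cv2.imwrite(f"pics/{f}.png",c["color"][:,:,::-1])
    return c
def find(c,names,k=2):
    for t in names:
        for d in ctrl.look_for(c,t)[:k]: print(t,round(d["p"],2),w(c,d["position"]).round(4))
def proj(c,P):
    E=np.array(c["extrinsics"]);K=np.array([[c["fx"],0,c["cx"]],[0,c["fy"],c["cy"]],[0,0,1]])
    return cv2.projectPoints(np.array(P,float).reshape(-1,1,3),cv2.Rodrigues(E[:3,:3])[0],E[:3,3],K,np.array(c["D"],float))[0][:,0]
def st():
    s=ctrl.get_state(); print("t",round(s["time"],2),"p",np.round(s["eef_pos"],4),"q",np.round(s["tcp_rot"],4),"F",np.round(s["contact_force"],1),"op",round(s["opening"],3),"j",np.round(s["qpos"],2)); return s
def totool(P):
    s=ctrl.get_state(); return R.from_quat(s["tcp_rot"]).inv().apply(np.array(P)-s["eef_pos"])*1000
E
python3 - <<'E'
from h import *
st()
N=["jig","carrier","push_knob","frame_stub","roll_axis","post_grip","stand_pivot","stand_foot","kickstand","marker"]
for n in ["scene","top"]:
    c=shot(n,n+"0"); print(n,c["shot"],w(c,[0,0,0])); find(c,N)
E
```

```text
t 0.0 p [ 0.2019 -0.6435  0.2519] q [ 0.9885  0.1513  0.     -0.0012] F [ 0.  -0.2  0.1] op 0.999 j [-1.42  0.29  1.58  0.    1.28 -0.15]
scene 1 [-0.28377005 -0.33200375  0.58201959]
jig 0.7 [ 0.4585 -0.1714  0.044 ]
carrier 0.6 [ 0.5079 -0.1997  0.1365]
carrier 0.28 [ 0.4424 -0.181   0.1926]
push_knob 0.65 [ 0.4978 -0.2019  0.1346]
frame_stub 0.56 [ 0.5265 -0.1915  0.1774]
roll_axis 0.94 [ 0.5045 -0.2008  0.1352]
post_grip 0.58 [ 0.5262 -0.1912  0.1813]
stand_pivot 0.58 [ 0.5283 -0.1934  0.1786]
stand_foot 0.65 [ 0.4427 -0.1803  0.195 ]
stand_foot 0.3 [ 0.5289 -0.1919  0.1792]
kickstand 0.78 [ 0.4498 -0.1815  0.1944]
marker 0.74 [ 0.3953 -0.1653  0.0298]
top 2 [ 0.07542487 -0.02555939  0.92305916]
jig 0.69 [ 0.5818 -0.0106  0.0469]
jig 0.47 [ 0.5907 -0.1475  0.3071]
carrier 0.67 [ 0.5893 -0.1442  0.308 ]
push_knob 0.62 [ 0.5951 -0.1481  0.3042]
frame_stub 0.69 [ 0.5903 -0.1387  0.3047]
roll_axis 0.61 [ 0.5907 -0.1445  0.307 ]
post_grip 0.67 [ 0.5852 -0.1495  0.3044]
stand_pivot 0.57 [ 0.5863 -0.1457  0.3083]
stand_pivot 0.47 [ 0.5939 -0.1452  0.307 ]
kickstand 0.61 [ 0.5878 -0.1484  0.3087]
```

View pics/scene0.png

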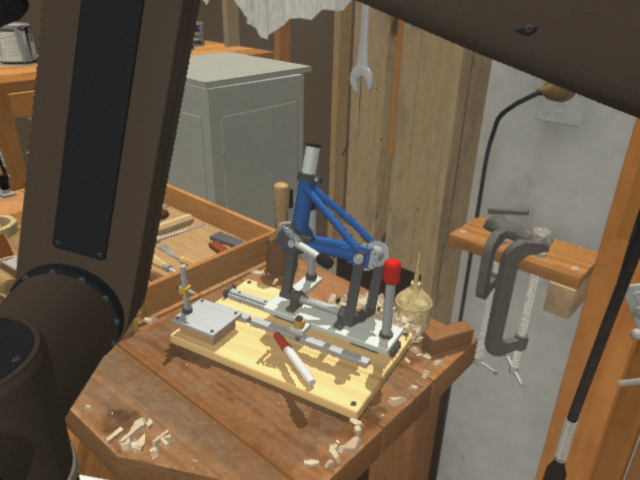

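View pics/top0.png

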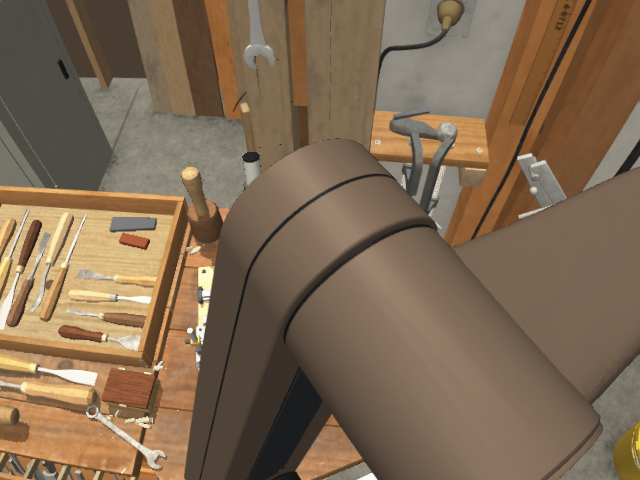

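```bash
python3 - <<'E'
from h import *
im=cv2.imread("pics/scene0.png"); cr=im[135:415,165:425]
cv2.imwrite("pics/crop1.png",cv2.resize(cr,None,fx=2.14,fy=2.14,interpolation=cv2.INTER_CUBIC))
c=shot("scene"); print(c["fx"],c["D"])
def ray(u,v,z):
    K=np.array([[c["fx"],0,c["cx"]],[0,c["fy"],c["cy"]],[0,0,1]])
    n=cv2.undistortPoints(np.array([[[u,v]]],float),K,np.array(c["D"],float))[0,0]
    T=np.linalg.inv(np.array(c["extrinsics"])); d=T[:3,:3]@np.r_[n,1]; o=T[:3,3]
    return (o+d*(z-o[2])/d[2]).round(4)
for n,u,v,z in [("baseL",172,341,.018),("baseF",355,406,.018),("baseR",412,335,.018),("plL",176,317,.048),("plB",205,302,.048),("plR",243,321,.048),("plF",212,340,.048),("knobtop",392,263,.184),("knob",392,272,.165)]: print(n,ray(u,v,z))
E
```

```text
551.7166918638304 [0.02730902 0.         0.         0.         0.        ]
baseL [0.4092 0.0445 0.018 ]
baseF [ 0.3243 -0.2755  0.018 ]
baseR [ 0.517  -0.3477  0.018 ]
plL [0.4358 0.0466 0.048 ]
plB [0.4906 0.017  0.048 ]
plR [ 0.4498 -0.0665  0.048 ]
plF [ 0.3887 -0.0355  0.048 ]
knobtop [ 0.4604 -0.3044  0.184 ]
knob [ 0.4667 -0.3054  0.165 ]
```

View pics/crop1.png

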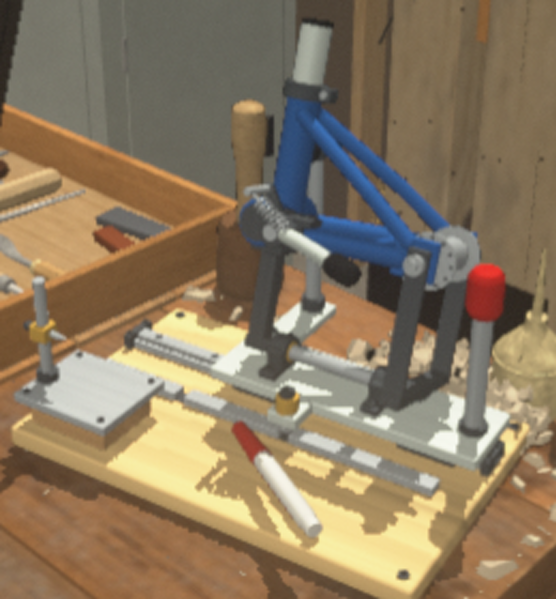

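Call:
{"fn": "send_rows", "kwargs": {"rows": "0 0 -10 52 -32 0 -1; 0 0 -20 104 -65 0 -1; 0 0 -30 156 -98 0 -1; 0 0 -40 208 -131 0 -1; 0 0 -48 260 -164 0 -1; 0 0 -48 306 -193 0 -1; 0 0 -48 306 -193 0 -1; 0 0 -48 306 -193 0 -1"}}

```text
time: 2.15
eef_pos: [0.4361, -0.3686, 0.2535]
tcp_rot: [0.841, 0.541, -0.0, 0.0]
contact_force: [-0.1, -0.2, 0.3]
opening: -0.004
finger_force: 0.0
```

```bash
python3 - <<'E'
from h import *
st()
c=shot("wrist","w1"); find(c,["push_knob","carrier","stand_foot","marker","post_grip"],1)
t=shot("top","t1"); find(t,["push_knob","carrier","stand_foot","marker","post_grip","jig"],1)
cv2.imwrite("pics/wt1.png",cv2.resize(np.hstack([cv2.imread("pics/w1.png"),cv2.imread("pics/t1.png")[:,120:500]]),(800,376)))
E
```

```text
t 2.15 p [ 0.4361 -0.3686  0.2535] q [ 8.413e-01  5.405e-01 -2.000e-04  2.000e-04] F [-0.1 -0.2  0.3] op -0.004 j [-0.88  0.06  1.84 -0.    1.25 -0.45]
push_knob 0.87 [ 0.4846 -0.274   0.1704]
carrier 0.72 [ 0.4892 -0.2728  0.1712]
stand_foot 0.76 [ 0.4102 -0.2172  0.1999]
marker 0.96 [ 0.3788 -0.1831  0.0295]
post_grip 0.65 [ 0.5042 -0.2678  0.1694]
push_knob 0.95 [ 0.574  -0.1475  0.244 ]
carrier 0.72 [ 0.5762 -0.1447  0.2432]
post_grip 0.8 [ 0.5727 -0.1471  0.2432]
jig 0.56 [ 0.5771 -0.1373  0.2201]
```

View pics/wt1.png

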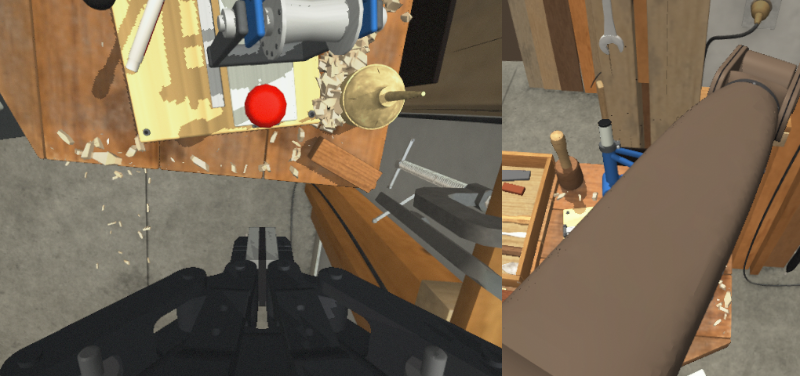

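```bash
cat >> h.py <<'E'
def ray(c,u,v,z):
    K=np.array([[c["fx"],0,c["cx"]],[0,c["fy"],c["cy"]],[0,0,1]])
    n=cv2.undistortPoints(np.array([[[u,v]]],float),K,np.array(c["D"],float))[0,0]
    T=np.linalg.inv(np.array(c["extrinsics"])); d=T[:3,:3]@np.r_[n,1]; o=T[:3,3]
    return (o+d*(z-o[2])/d[2]).round(4)
E
python3 - <<'E'
from h import *
c=shot("wrist"); im=c["color"].astype(int)
m=((im[...,0]>150)&(im[...,1]<70)&(im[...,2]<70)).astype(np.uint8)
n,l,s,ce=cv2.connectedComponentsWithStats(m); k=1+s[1:,4].argmax(); print(s[k],ce[k])
print("knobtop",ray(c,*ce[k],.180),ray(c,*ce[k],.165))
a=ray(c,187,168,.018);b=ray(c,398,145,.018);d=b-a;print(a,b,"yaw",np.degrees(np.arctan2(d[1],d[0])),np.linalg.norm(d))
# edge line fit: base front-left edge, yellow mask
hsv=cv2.cvtColor(c["color"],cv2.COLOR_RGB2HSV)
for v in (20,40,60,80,100,120,140):
    row=hsv[v]; print(v,[u for u in range(640) if 20<=row[u,0]<=32 and row[u,1]>60 and row[u,2]>190][:3])
s=shot("scene"); im=s["color"].astype(int); m=((im[...,0]>130)&(im[...,1]<60)&(im[...,2]<60)).astype(np.uint8)
n,l,st_,ce=cv2.connectedComponentsWithStats(m); k=1+st_[1:,4].argmax(); print(st_[k],ce[k],ray(s,*ce[k],.166))
E
```

```text
[ 312  108   53   53 2096] [338.98664122 134.05582061]
knobtop [ 0.4679 -0.3043  0.18  ] [ 0.4681 -0.3043  0.165 ]
[ 0.3276 -0.2725  0.018 ] [ 0.5158 -0.3358  0.018 ] yaw -18.59007318536609 0.19856014202251165
20 [145, 146, 147]
40 [149, 167, 168]
60 [155, 157, 158]
80 [157, 158, 159]
100 [162, 163, 164]
120 [166, 167, 168]
140 [170, 171, 172]
[384 259  17  24 299] [391.0735786  269.82274247] [ 0.4714 -0.3035  0.166 ]
```

Call:
{"fn": "send_rows", "kwargs": {"rows": "0 0 -6 17 8 30 -1; 0 0 -6 17 8 60 -1; 0 0 -6 17 8 83 -1; 0 0 -6 17 8 83 -1"}}

```text
time: 3.4
eef_pos: [0.4496, -0.355, 0.168]
tcp_rot: [0.812, 0.584, -0.0, -0.002]
contact_force: [-0.2, -0.0, -0.4]
opening: 0.001
finger_force: 0.0
```

```bash
python3 - <<'E'
from h import *
s=st(); print(totool([.468,-.304,.165]), R.from_quat(s["tcp_rot"]).as_matrix().round(3))
E
```

```text
t 3.4 p [ 0.4496 -0.355   0.168 ] q [ 8.120e-01  5.837e-01 -3.000e-04 -2.500e-03] F [-0.2 -0.  -0.4] op 0.001 j [-0.85  0.15  1.9  -0.    1.1  -0.52]
[54.19312673  1.17553536  3.12198198] [[ 0.319  0.948 -0.003]
 [ 0.948 -0.319  0.004]
 [ 0.002 -0.004 -1.   ]]
```

Call:
{"fn": "send_rows", "kwargs": {"rows": "0 0 0 10 1 0 -1; 0 0 0 20 1 0 -1; 0 0 0 26 1 0 -1; 0 0 0 32 1 0 -1; 0 0 0 38 1 0 -1; 0 0 0 44 1 0 -1; 0 0 0 50 1 0 -1"}}

```text
time: 4.28
eef_pos: [0.4678, -0.3092, 0.171]
tcp_rot: [0.812, 0.584, 0.0, 0.001]
contact_force: [-2.0, -3.6, 1.3]
opening: 0.002
finger_force: 1.4
```

```bash
python3 - <<'E'
from h import *
st(); c=shot("wrist","w2"); im=c["color"].astype(int)
m=((im[...,0]>150)&(im[...,1]<70)&(im[...,2]<70)).astype(np.uint8)
n,l,s,ce=cv2.connectedComponentsWithStats(m); k=1+s[1:,4].argmax(); print(s[k],ce[k])
print("knobtop",ray(c,*ce[k],.180))
E
```

```text
t 4.28 p [ 0.4678 -0.3092  0.171 ] q [8.121e-01 5.836e-01 0.000e+00 7.000e-04] F [-2.  -3.6  1.3] op 0.002 j [-0.76  0.12  1.93 -0.    1.09 -0.44]
[ 293  239   78   78 4672] [331.31185788 277.87671233]
knobtop [ 0.4754 -0.2832  0.18  ]
```

Call:
{"fn": "send_rows", "kwargs": {"rows": "0 0 0 12 0 0 -1; 0 0 0 24 0 0 -1; 0 0 0 36 0 0 -1; 0 0 0 46 0 0 -1; 0 0 0 56 0 0 -1; 0 0 0 64 0 0 -1; 0 0 0 69 0 0 -1; 0 0 0 72 0 0 -1"}}

```text
time: 5.32
eef_pos: [0.4905, -0.2402, 0.17]
tcp_rot: [0.812, 0.584, 0.0, -0.0]
contact_force: [-0.2, -0.8, 1.1]
opening: -0.001
finger_force: 0.6
```

```bash
python3 - <<'E'
from h import *
st(); c=shot("wrist","w3"); im=c["color"].astype(int)
m=((im[...,0]>150)&(im[...,1]<70)&(im[...,2]<70)).astype(np.uint8)
n,l,s,ce=cv2.connectedComponentsWithStats(m); k=1+s[1:,4].argmax(); print(s[k],ce[k])
p=ray(c,*ce[k],.180);print("knobtop",p,np.linalg.norm(p[:2]-[.4679,-.3043]))
E
```

```text
t 5.33 p [ 0.4905 -0.2402  0.17  ] q [ 8.120e-01  5.836e-01  2.000e-04 -5.000e-04] F [-0.2 -0.8  1.1] op -0.001 j [-0.64  0.09  1.96  0.    1.09 -0.32]
[ 296  241   76   77 4494] [333.08166444 279.17935024]
knobtop [ 0.4986 -0.2145  0.18  ] 0.09490273968648115
```

Call:
{"fn": "send_rows", "kwargs": {"rows": "0 0 0 1 0 0 -1; 0 0 0 2 0 0 -1; 0 0 0 3 0 0 -1; 0 0 0 3 0 0 -1"}}

```text
time: 5.88
eef_pos: [0.4913, -0.238, 0.1702]
tcp_rot: [0.812, 0.584, 0.0, -0.0]
contact_force: [-0.2, -0.2, -0.4]
opening: 0.001
finger_force: 0.0
```

```bash
cat >> h.py <<'E'
def knob():
    st(); c=shot("wrist"); im=c["color"].astype(int)
    m=((im[...,0]>150)&(im[...,1]<70)&(im[...,2]<70)).astype(np.uint8)
    n,l,s,ce=cv2.connectedComponentsWithStats(m); k=1+s[1:,4].argmax(); print(s[k],ce[k])
    p=ray(c,*ce[k],.180);print("knobtop",p,np.linalg.norm(p[:2]-[.4679,-.3043]))
E
python3 -c "
from h import *
knob()"
```

```text
t 5.88 p [ 0.4913 -0.238   0.1702] q [ 8.121e-01  5.836e-01  0.000e+00 -1.000e-04] F [-0.2 -0.2 -0.4] op 0.001 j [-0.64  0.09  1.97  0.    1.09 -0.31]
[ 295  230   77   78 4548] [332.69305189 268.7176781 ]
knobtop [ 0.5004 -0.209   0.18  ] 0.10068932416100529
```

Call:
{"fn": "send_rows", "kwargs": {"rows": "0 0 0 -20 0 0 -1; 0 0 0 -40 0 -20 -1; 0 0 0 -50 -30 -80 -1; 0 0 0 -50 -50 -130 -1; 0 0 0 -50 -50 -130 -1; 0 0 0 -50 -50 -130 -1"}}

```text
time: 6.68
eef_pos: [0.4276, -0.2702, 0.3001]
tcp_rot: [0.812, 0.583, -0.0, 0.0]
contact_force: [-0.2, 0.6, -0.1]
opening: 0.0
finger_force: 0.0
```

```bash
python3 - <<'E'
from h import *
knob()
N=["stand_foot","kickstand","stand_pivot","post_grip","marker","push_knob"]
a=shot("wrist","w4");find(a,N,1)
b=shot("scene","s4");find(b,N,1)
A=cv2.imread("pics/w4.png");B=cv2.imread("pics/s4.png")
cv2.imwrite("pics/ws4.png",np.hstack([cv2.resize(A,(467,350)),cv2.resize(B[110:320,150:350],(333,350),interpolation=cv2.INTER_CUBIC)]))
E
```

```text
t 6.67 p [ 0.4276 -0.2702  0.3001] q [ 8.123e-01  5.832e-01 -1.000e-04  1.000e-04] F [-0.2  0.6 -0.1] op 0.0 j [-0.76 -0.13  1.93 -0.    1.34 -0.44]
[ 395   99   39   42 1268] [414.14116719 119.02287066]
knobtop [ 0.4998 -0.2092  0.18  ] 0.10030762682867143
stand_foot 0.44 [ 0.4425 -0.1258  0.2006]
kickstand 0.44 [ 0.4375 -0.1258  0.1997]
stand_pivot 0.81 [ 0.5255 -0.1648  0.1707]
post_grip 0.55 [ 0.5377 -0.1713  0.1714]
marker 0.75 [ 0.4027 -0.1647  0.0301]
push_knob 0.88 [ 0.5138 -0.175   0.1661]
stand_foot 0.83 [ 0.4754 -0.0857  0.1949]
stand_pivot 0.61 [ 0.5608 -0.0941  0.1817]
post_grip 0.64 [ 0.558  -0.0959  0.1794]
marker 0.72 [ 0.3933 -0.1673  0.0343]
push_knob 0.9 [ 0.5314 -0.1061  0.1391]
```

View pics/ws4.png

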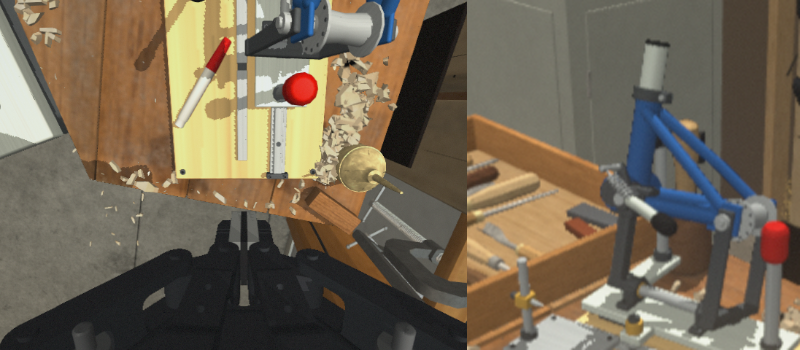

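Call:
{"fn": "send_rows", "kwargs": {"rows": "0 10 0 -15 0 -15 -1; 0 20 0 -30 0 -30 -1; 0 20 0 -30 0 -30 -1; 0 20 0 -30 0 -30 -1"}}

```text
time: 7.92
eef_pos: [0.4183, -0.2978, 0.3299]
tcp_rot: [0.8, 0.575, 0.141, -0.101]
contact_force: [0.1, -0.1, 0.0]
opening: 0.001
finger_force: 0.0
```

```bash
python3 - <<'E'
from h import *
st()
N=["stand_foot","kickstand","stand_pivot","post_grip","push_knob"]
a=shot("wrist","w5");find(a,N,1)
for t in ["stand_foot"]:
  for d in ctrl.look_for(a,t): print(proj(a,[w(a,d["position"])]))
E
```

```text
t 7.92 p [ 0.4183 -0.2978  0.3299] q [ 0.7999  0.5746  0.1405 -0.1014] F [ 0.1 -0.1  0. ] op 0.001 j [-0.94 -0.05  1.83  0.28  1.57 -0.65]
stand_foot 0.72 [ 0.4606 -0.1034  0.1997]
kickstand 0.75 [ 0.4578 -0.1095  0.2013]
stand_pivot 0.62 [ 0.5353 -0.1431  0.175 ]
post_grip 0.75 [ 0.5435 -0.1476  0.1759]
push_knob 0.81 [ 0.53   -0.1489  0.1598]
[[305.2885655   38.77419358]]
```

View pics/w5.png

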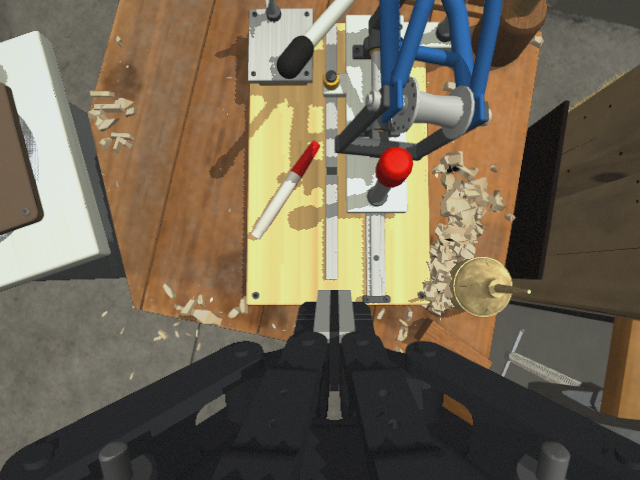

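```bash
cat >> h.py <<'E'
def tri(a,ua,b,ub):
    P=[]
    for c,u in((a,ua),(b,ub)):
        K=np.array([[c["fx"],0,c["cx"]],[0,c["fy"],c["cy"]],[0,0,1]])
        n=cv2.undistortPoints(np.array([[u]],float),K,np.array(c["D"],float))[0,0]
        T=np.linalg.inv(np.array(c["extrinsics"])); d=T[:3,:3]@np.r_[n,1]; P.append((T[:3,3],d/np.linalg.norm(d)))
    (o,d),(p,e)=P; t=np.linalg.lstsq(np.c_[d,-e],p-o,rcond=None)[0]; x,y=o+d*t[0],p+e*t[1]
    return ((x+y)/2).round(4),np.linalg.norm(x-y).round(4)
A=np.radians(-18.8); X=np.array([np.cos(A),np.sin(A),0]); Y=np.array([-np.sin(A),np.cos(A),0])
KN=np.array([.4999,-.2091,0])
def jig(p): p=np.array(p)-KN; return np.array([p@X,p@Y,p[2]]).round(4)
def wd(j): return KN+X*j[0]+Y*j[1]+np.array([0,0,j[2]])
E
python3 - <<'E'
from h import *
a=shot("wrist");b=shot("scene")
for n,u,v in [("foot",(297,57),(266.5,243.2)),("tip",(288,64),(272,246))]:
    p,e=tri(a,u,b,v); print(n,p,e,jig(p), totool(p))
print("rail",jig(ray(a,375,285,.03)),"detent",jig(ray(a,331,270,.03)))
print("plate",[jig(ray(a,u,v,.048)) for u,v in((249,81),(313,79),(310,10),(250,10))])
print("base screws",jig(ray(a,256,296,.018)))
print("captop",ray(b,264.7,134.6,.325),jig(ray(b,264.7,134.6,.325)))
E
```

```text
foot [ 0.4507 -0.1115  0.1981] 0.0031 [-0.078   0.0765  0.1981] [130.12437905 -28.77555037 188.0476606 ]
tip [ 0.4422 -0.1198  0.2004] 0.0036 [-0.0834  0.0659  0.2004] [120.97484187 -34.19355268 182.27174333]
rail [-0.001  -0.1026  0.03  ] detent [-0.0524 -0.0854  0.03  ]
plate [array([-0.1493,  0.1341,  0.048 ]), array([-0.0745,  0.1367,  0.048 ]), array([-0.0791,  0.2226,  0.048 ]), array([-0.1506,  0.2226,  0.048 ])]
base screws [-0.1421 -0.117   0.018 ]
captop [ 0.605  -0.0648  0.325 ] [0.053  0.1705 0.325 ]
```

```bash
python3 - <<'E'
from h import *
s=st(); print(jig(s["eef_pos"])); 
for z in (.33,.25): print(totool(wd((-.081,.071,z))))
E
```

```text
t 8.38 p [ 0.4186 -0.2975  0.3303] q [ 0.7995  0.575   0.1409 -0.1013] F [0.3 0.2 0. ] op 0.0 j [-0.94 -0.05  1.83  0.28  1.57 -0.65]
[-0.0484 -0.1099  0.3303]
[170.02066325 -31.76274687  62.20463073]
[142.67398719 -31.76808199 137.38547457]
```

Call:
{"fn": "send_rows", "kwargs": {"rows": "0 -10 0 55 -12 20 -1; 0 -20 0 110 -24 40 -1; 0 -20 0 160 -32 60 -1; 0 -20 0 160 -32 90 -1; 0 -20 0 143 -32 137 -1; 0 -20 0 143 -32 137 -1; 0 -20 0 143 -32 137 -1"}}

```text
time: 9.25
eef_pos: [0.4466, -0.1165, 0.2522]
tcp_rot: [0.812, 0.583, 0.0, 0.001]
contact_force: [-0.5, 0.4, 1.3]
opening: 0.003
finger_force: 0.0
```

```bash
python3 - <<'E'
from h import *
s=st(); print(jig(s["eef_pos"]),R.from_quat(s["tcp_rot"]).as_matrix().round(3)[:,0]); 
b=shot("scene","s6");a=shot("wrist","w6");find(b,["stand_foot"],1)
cv2.imwrite("pics/ws6.png",np.hstack([cv2.resize(cv2.imread("pics/w6.png"),(440,330)),cv2.resize(cv2.imread("pics/s6.png")[110:320,150:350],(314,330),interpolation=cv2.INTER_CUBIC)]))
E
```

```text
t 9.25 p [ 0.4466 -0.1165  0.2522] q [8.121e-01 5.835e-01 5.000e-04 9.000e-04] F [-0.5  0.4  1.3] op 0.003 j [-0.48 -0.2   2.08  0.    1.26 -0.15]
[-0.0803  0.0705  0.2522] [ 0.319  0.948 -0.   ]
stand_foot 0.93 [ 0.4741 -0.086   0.1968]
```

View pics/ws6.png

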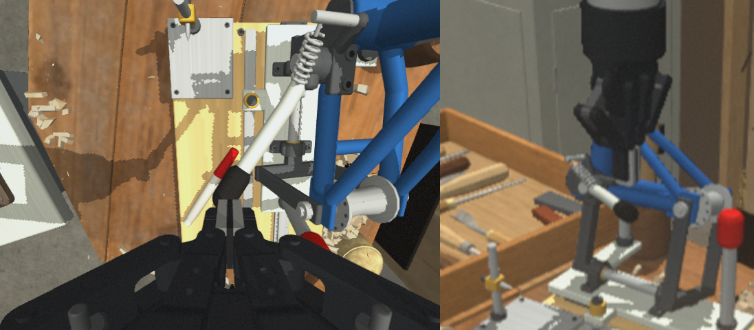

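Call:
{"fn": "send_rows", "kwargs": {"rows": "0 0 0 6 2 12 -1; 0 0 0 6 2 24 -1; 0 0 0 7 -6 49 -1; 0 0 0 11 -10 62 -1; 0 0 0 17 -14 74 -1; 0 0 0 24 -18 86 -1; 0 0 0 34 -21 96 -1; 0 0 0 41 -23 102 -1"}}

```text
time: 10.4
eef_pos: [0.4369, -0.0689, 0.1477]
tcp_rot: [0.812, 0.584, -0.0, -0.0]
contact_force: [-0.0, -0.4, -0.4]
opening: -0.0
finger_force: 0.0
```

```bash
python3 - <<'E'
from h import *
s=st(); print(jig(s["eef_pos"]),R.from_quat(s["tcp_rot"]).as_matrix().round(3)[:,0]); 
b=shot("scene","s7");a=shot("wrist","w7");find(b,["stand_foot"],1);find(a,["stand_foot"],1)
cv2.imwrite("pics/ws7.png",np.hstack([cv2.resize(cv2.imread("pics/w7.png"),(440,330)),cv2.resize(cv2.imread("pics/s7.png")[110:320,150:350],(314,330),interpolation=cv2.INTER_CUBIC)]))
E
```

```text
t 10.4 p [ 0.4369 -0.0689  0.1477] q [ 8.119e-01  5.838e-01 -3.000e-04 -4.000e-04] F [-0.  -0.4 -0.4] op -0.0 j [-0.39 -0.12  2.22 -0.    1.05 -0.06]
[-0.1048  0.1124  0.1477] [0.318 0.948 0.   ]
stand_foot 0.29 [ 0.5258 -0.1348  0.0994]
stand_foot 0.86 [ 0.496  -0.0293  0.152 ]
```

View pics/ws7.png

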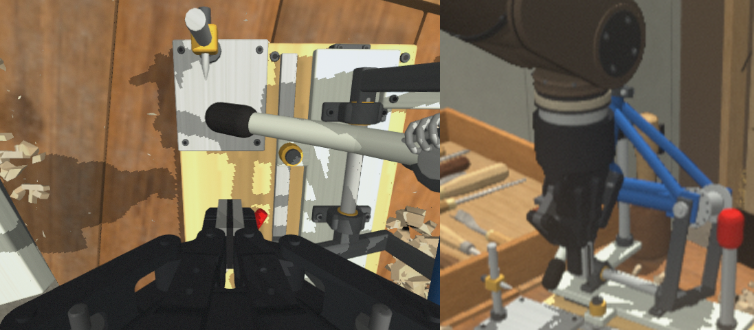

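Call:
{"fn": "send_rows", "kwargs": {"rows": "0 0 0 -15 -10 0 -1; 0 0 0 -35 -20 -40 0; 0 0 0 -60 -20 -100 1; 0 0 0 -80 20 -160 1; 0 0 0 -90 60 -220 1; 0 0 0 -90 90 -265 1; 0 0 0 -90 90 -265 1; 0 0 0 -90 90 -265 1"}}

```text
time: 11.6
eef_pos: [0.4936, -0.185, 0.415]
tcp_rot: [0.812, 0.583, 0.0, 0.001]
contact_force: [-0.2, 0.6, -1.1]
opening: 1.002
finger_force: 0.0
```

```bash
python3 - <<'E'
from h import *
s=st(); print(jig(s["eef_pos"])); 
b=shot("scene","s8");a=shot("wrist","w8");find(b,["post_grip"],2);find(a,["post_grip","push_knob"],2)
cv2.imwrite("pics/ws8.png",np.hstack([cv2.resize(cv2.imread("pics/w8.png"),(480,360)),cv2.resize(cv2.imread("pics/s8.png")[120:300,190:350],(320,360),interpolation=cv2.INTER_CUBIC)]))
E
```

```text
t 11.6 p [ 0.4936 -0.185   0.415 ] q [8.124e-01 5.831e-01 3.000e-04 1.300e-03] F [-0.2  0.6 -1.1] op 1.002 j [-0.55 -0.12  1.72 -0.    1.54 -0.23]
[-0.0137  0.0207  0.415 ]
post_grip 0.85 [ 0.5523 -0.0753  0.1792]
post_grip 0.8 [ 0.5691 -0.0896  0.1842]
push_knob 0.74 [ 0.5039 -0.033   0.1612]
push_knob 0.55 [ 0.549  -0.0864  0.1767]
```

View pics/ws8.png

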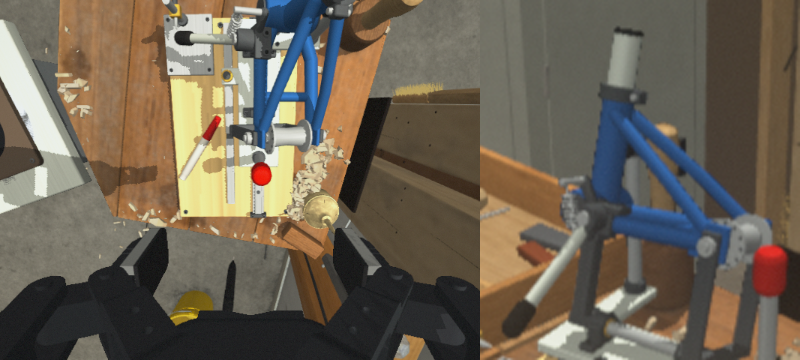

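```bash
python3 - <<'E'
from h import *
b=shot("scene")
for z in(.285,.293,.30): print(z,jig(ray(b,263,151.5,z)))
for x0 in (-.01,0,.01):
  for y in (.15,.16,.17,.18):
    print(x0,y,proj(b,[wd((x0+.0721,y,.2931))]).round(1))
# roll axis supports/seat tube lower: bottom bracket pivot
E
```

```text
0.285 [0.0782 0.1931 0.285 ]
0.293 [0.0572 0.1779 0.293 ]
0.3 [0.0388 0.1647 0.3   ]
-0.01 0.15 [[277.9 153.5]]
-0.01 0.16 [[273.1 152.5]]
-0.01 0.17 [[268.4 151.5]]
-0.01 0.18 [[263.7 150.6]]
0 0.15 [[281.2 152.1]]
0 0.16 [[276.4 151.1]]
0 0.17 [[271.6 150.1]]
0 0.18 [[267.  149.2]]
0.01 0.15 [[284.3 150.7]]
0.01 0.16 [[279.6 149.7]]
0.01 0.17 [[274.9 148.7]]
0.01 0.18 [[270.2 147.8]]
```

Call:
{"fn": "send_rows", "kwargs": {"rows": "0 10 0 -10 0 -10 1; 0 20 0 -20 0 -20 1; 0 30 0 -30 0 -30 1; 0 30 0 -30 0 -30 1; 0 30 0 -30 0 -30 1"}}

```text
time: 12.52
eef_pos: [0.4841, -0.2119, 0.4431]
tcp_rot: [0.785, 0.564, 0.21, -0.151]
contact_force: [0.0, 0.6, 0.7]
opening: 1.003
finger_force: 0.0
```

```bash
python3 - <<'E'
from h import *
s=st(); print(jig(s["eef_pos"])); 
a=shot("wrist","w9");b=shot("scene","s9");print(proj(a,[wd((.0721,.18,.2931))]),proj(b,[wd((.0721,.18,.2931))]))
find(a,["post_grip"],2)
B=cv2.resize(cv2.imread("pics/s9.png")[125:185,235:295],(360,360),interpolation=cv2.INTER_CUBIC)
cv2.imwrite("pics/w9s.png",np.hstack([cv2.imread("pics/w9.png")[0:360,200:640],B]))
E
```

```text
t 12.53 p [ 0.4841 -0.2119  0.4431] q [ 0.7845  0.5638  0.2096 -0.151 ] F [0.  0.6 0.7] op 1.003 j [-0.8  -0.07  1.68  0.47  1.77 -0.44]
[-0.0141 -0.0077  0.4431]
[[433.71108195 116.13536413]] [[266.95192434 149.16521543]]
post_grip 0.64 [ 0.58   -0.086   0.1858]
```

View pics/w9s.png

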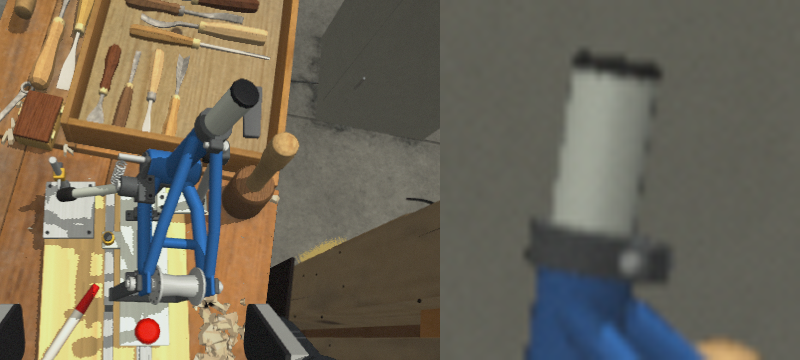

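```bash
python3 - <<'E'
from h import *
a=shot("wrist");b=shot("scene")
for n,u,v in (("grip",(427.5,110.5),(262.4,150.2)),("capbot",(441,98),(264.5,137.3)),("collar",(414,123),(260.3,163)),("captop",(443.5,94),(264.5,135))):
    p,e=tri(a,u,b,v); print(n,p,e,jig(p))
E
```

```text
grip [ 0.6246 -0.0534  0.2913] 0.0014 [0.0679 0.1876 0.2913]
capbot [ 0.6292 -0.057   0.3132] 0.0 [0.0734 0.1857 0.3132]
collar [ 0.6176 -0.0507  0.2699] 0.0021 [0.0604 0.1879 0.2699]
captop [ 0.6306 -0.0565  0.3169] 0.0004 [0.0745 0.1866 0.3169]
```

```bash
python3 - <<'E'
from h import *
s=st(); zf=np.array([np.sin(.3),0,np.cos(.3)])
J=np.c_[X,Y,[0,0,1]]
Rt=np.c_[Y,J@[np.cos(.3),0,-np.sin(.3)],-J@zf]
print(np.degrees((R.from_quat(s["tcp_rot"]).inv()*R.from_matrix(Rt)).as_rotvec()))
for L in (.349,.249): print(totool(wd(np.array([0,.188,.06])+L*zf)))
E
```

```text
t 12.78 p [ 0.4845 -0.2112  0.4438] q [ 0.7839  0.5645  0.2099 -0.1508] F [0.4 0.1 0.1] op 0.998 j [-0.8  -0.07  1.68  0.47  1.77 -0.44]
[ 16.74634245 -29.68554482   4.79965985]
[143.18514092 118.06916422 140.76244743]
[ 95.62245882  88.46218646 223.59491774]
```

Call:
{"fn": "send_rows", "kwargs": {"rows": "4 -7 1 35 29 25 1; 8 -14 2 70 58 60 1; 12 -21 3 105 88 100 1; 16.7 -29.7 4.8 143 118 141 1; 16.7 -29.7 4.8 143 118 141 1; 16.7 -29.7 4.8 143 118 141 1; 16.7 -29.7 4.8 143 118 141 1"}}

```text
time: 13.65
eef_pos: [0.6575, -0.0667, 0.3954]
tcp_rot: [0.805, 0.574, -0.085, -0.12]
contact_force: [-0.2, 0.1, 0.5]
opening: 1.001
finger_force: 0.0
```

```bash
python3 - <<'E'
from h import *
s=st(); zf=np.array([np.sin(.3),0,np.cos(.3)])
J=np.c_[X,Y,[0,0,1]]
Rt=np.c_[Y,J@[np.cos(.3),0,-np.sin(.3)],-J@zf]
print(np.degrees((R.from_quat(s["tcp_rot"]).inv()*R.from_matrix(Rt)).as_rotvec()))
print(totool(wd(np.array([0,.188,.06])+.249*zf)))
a=shot("wrist","w10"); print(proj(a,[wd(np.array([0,.188,.06])+.275*zf),wd(np.array([0,.188,.06])+.275*zf+[0,.012,0])]))
g=cv2.cvtColor(a["color"],cv2.COLOR_RGB2GRAY); m=(g<45).astype(np.uint8)
n,l,q,ce=cv2.connectedComponentsWithStats(m)
for i in range(1,n):
    if q[i,4]>300: print(q[i],ce[i].round(1))
E
```

```text
t 13.65 p [ 0.6575 -0.0667  0.3954] q [ 0.8052  0.5744 -0.0854 -0.1202] F [-0.2  0.1  0.5] op 1.001 j [-0.26  0.34  1.27  0.02  1.82  0.07]
[ 0.22857603 -0.09387808 -0.17994919]
[2.24490655e+00 5.03096481e-02 1.01930725e+02]
[[334.59945126 263.79923523]
 [334.54409969 243.02479686]]
[   0  227   98   91 5914] [ 46.5 266.2]
[310 235  45  46 670] [330.1 263.1]
[    0   253   640   227 59778] [321.8 419.8]
```

```bash
python3 - <<'E'
from h import *
zf=np.array([np.sin(.3),0,np.cos(.3)])
a=shot("wrist")
for y in (.188,.191):
  for L in (.270,.275,.280): print(y,L,proj(a,[wd(np.array([0,y,.06])+L*zf)])[0])
print(cv2.imread("pics/w10.png",0)[225:290:3,332])
print(cv2.imread("pics/w10.png",0)[258,300:365:3])
E
```

```text
0.188 0.27 [334.67817401 260.22519559]
0.188 0.275 [334.73195596 263.0809121 ]
0.188 0.28 [334.78828215 266.07180771]
0.191 0.27 [334.6622589  255.20008453]
0.191 0.275 [334.71589148 257.95062009]
0.191 0.28 [334.77207258 260.83194249]
[122 122 122  72  65  56  55  54  52  52  46  48  46  27  26  24  28  24
  64  61  62  83]
[65 54 58 54 39 47 44 45 43 48 45 45 49 47 47 47 51 47 39 51 43 98]
```

Call:
{"fn": "send_rows", "kwargs": {"rows": "0 0 0 3 -1 25 1; 0 0 0 3 -1 50 1; 0 0 0 3 -1 75 1; 0 0 0 3 -1 92 1; 0 0 0 3 -1 101 1; 0 0 0 3 -1 101 1; 0 0 0 3 -1 101 1"}}

```text
time: 14.62
eef_pos: [0.6304, -0.053, 0.2979]
tcp_rot: [0.805, 0.575, -0.086, -0.121]
contact_force: [-0.1, -0.3, 0.7]
opening: 0.996
finger_force: 0.0
```

```bash
python3 - <<'E'
from h import *
s=st(); print(jig(s["eef_pos"])); zf=np.array([np.sin(.3),0,np.cos(.3)])
print(totool(wd(np.array([0,.188,.06])+.249*zf)),s["wrist_torque"])
E
```

```text
t 14.62 p [ 0.6304 -0.053   0.2979] q [ 0.8047  0.5749 -0.086  -0.1209] F [-0.1 -0.3  0.7] op 0.996 j [-0.25  0.31  1.48  0.02  1.64  0.08]
[0.0732 0.1898 0.2979]
[-1.79386798  0.33197355 -0.10932284] [-0.032423   -0.1647782  -0.00074509]
```

Close on the post.

Call:
{"fn": "send_rows", "kwargs": {"rows": "0 0 0 0 0 0 0.3; 0 0 0 0 0 0 -0.1; 0 0 0 0 0 0 -0.3; 0 0 0 0 0 0 -0.5; 0 0 0 0 0 0 -1; 0 0 0 0 0 0 -1; 0 0 0 0 0 0 -1; 0 0 0 0 0 0 -1", "grip_force": 40}}

```text
time: 15.62
eef_pos: [0.6293, -0.0525, 0.2972]
tcp_rot: [0.804, 0.575, -0.087, -0.122]
contact_force: [-4.6, 1.9, 3.3]
opening: 0.284
finger_force: 40.5
```

```bash
python3 - <<'E'
from h import *
s=st(); print(s["wrist_torque"],s["finger_force"],jig(s["eef_pos"]))
b=shot("scene","s11"); find(b,["push_knob"],1)
E
```

```text
t 15.62 p [ 0.6293 -0.0525  0.2972] q [ 0.8043  0.5748 -0.0873 -0.1225] F [-4.6  1.9  3.3] op 0.284 j [-0.25  0.31  1.48  0.02  1.65  0.08]
[ 0.2249692   0.84049006 -0.03369304] 40.52931725978851 [0.072  0.1899 0.2972]
push_knob 0.77 [ 0.5258 -0.1004  0.1285]
```

Call:
{"fn": "send_rows", "kwargs": {"rows": "-2 0 0 0 -8.7 0.2 -1; -4 0 0 0 -17.4 0.6 -1; -6 0 0 0 -26 1.4 -1; -8 0 0 0 -34.7 2.4 -1; -10 0 0 0 -43.2 3.8 -1; -12 0 0 0 -51.8 5.4 -1; -12 0 0 0 -51.8 5.4 -1"}}

```text
time: 16.6
eef_pos: [0.5809, -0.0361, 0.3073]
tcp_rot: [0.813, 0.581, -0.026, -0.036]
contact_force: [-1.8, -0.5, 5.0]
opening: 0.288
finger_force: 40.9
```

```bash
python3 - <<'E'
from h import *
s=st(); print(s["wrist_torque"],s["finger_force"],jig(s["eef_pos"]),jig(s["eef_pos"]+R.from_quat(s["tcp_rot"]).as_matrix()[:,2]*.249), (J:=np.c_[X,Y,[0,0,1]]).T@s["contact_force"], J.T@R.from_quat(s["tcp_rot"]).as_matrix())
E
```

```text
t 16.6 p [ 0.5809 -0.0361  0.3073] q [ 0.8128  0.5809 -0.0256 -0.0359] F [-1.8 -0.5  5. ] op 0.288 j [-0.24  0.09  1.71  0.01  1.43  0.09]
[-0.02866174  0.66704864  0.00934796] 40.9026575088501 [0.0209 0.1899 0.3073] [-0.001   0.1899  0.0593] [-1.53620453 -1.08234532  4.97813932] [[ 1.71991426e-03  9.96102157e-01 -8.81903287e-02]
 [ 9.99998519e-01 -1.70805761e-03  2.09907812e-04]
 [ 5.84554619e-05 -8.81905591e-02 -9.96103620e-01]]
```

Call:
{"fn": "send_rows", "kwargs": {"rows": "-1.7 0 0 0 -7.2 0.1 -1; -3.4 0 0 0 -14.3 0.5 -1; -5 0 0 0 -21.4 0.9 -1; -5 0 0 0 -21.4 0.9 -1; -5 0 0 0 -21.4 0.9 -1; -5 0 0 0 -21.4 0.9 -1"}}

```text
time: 17.35
eef_pos: [0.5614, -0.0295, 0.3083]
tcp_rot: [0.814, 0.581, -0.001, -0.002]
contact_force: [-2.8, -1.9, 6.8]
opening: 0.286
finger_force: 41.2
```

```bash
python3 - <<'E'
from h import *
s=st(); J=np.c_[X,Y,[0,0,1]]; print(s["finger_force"],jig(s["eef_pos"]), J.T@s["contact_force"], J.T@s["wrist_torque"], (J.T@R.from_quat(s["tcp_rot"]).as_matrix())[:,2].round(3))
b=shot("scene","s12");find(b,["push_knob","stand_foot"],1)
g=b["color"]
# post edges, light grey column: print horizontal profile rows near the collar/tube and expected upright line
print(proj(b,[wd((0,.189,.06+L)) for L in (.10,.15,.2,.218)]).round(1))
print("knob",proj(b,[wd((0,0,.165))]))
im=g.astype(int); m=((im[...,0]>130)&(im[...,1]<60)&(im[...,2]<60)).astype(np.uint8)
n,l,q,ce=cv2.connectedComponentsWithStats(m); k=1+q[1:,4].argmax(); print(ce[k])
hsv=cv2.cvtColor(g,cv2.COLOR_RGB2HSV)
for v in range(165,215,6):
    u=np.where((hsv[v,200:300,0]>100)&(hsv[v,200:300,0]<125)&(hsv[v,200:300,1]>130))[0]+200; print(v,u[:1],u[-1:])
E
```

```text
t 17.35 p [ 0.5614 -0.0295  0.3083] q [ 0.8137  0.5813 -0.001  -0.0016] F [-2.8 -1.9  6.8] op 0.286 j [-0.23  0.    1.79  0.    1.35  0.1 ]
41.156744956970215 [3.000e-04 1.899e-01 3.083e-01] [-2.08692977 -2.70342649  6.75249573] [-0.2448094   0.98916569 -0.02355988] [-0.004  0.    -1.   ]
push_knob 0.62 [ 0.5189 -0.0913  0.1427]
stand_foot 0.94 [ 0.468  -0.0206  0.1318]
[[240.9 231. ]
 [239.7 204.9]
 [238.4 177.6]
 [238.  167.4]]
knob [[334.24060188 255.26680668]]
[333.62737643 253.20912548]
165 [] []
171 [] []
177 [249] [249]
183 [232] [257]
189 [232] [266]
195 [232] [274]
201 [233] [282]
207 [233] [292]
213 [233] [298]
```

```bash
python3 -c "
from h import *
print(ctrl.sign_off()); st()"
```

```text
the job is handed in; nothing more can be done
None
the job is handed in; nothing more can be done
```

The job is handed in at about 17.5 s of the 64 s: the carrier is in the ground-plate station, the kickstand is snapped fully down, and the gripper is holding the frame upright by the bare seat post (about 40 N, tool within 0.3° of vertical); the foot should be clear of the plate, and the marker was never touched.

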